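# Set the height gauge for the next batch of cups

### The job

Set up the height gauge for cups like the sample on its board: slide the taller of the two clay tubes down over the gauge's upright shaft until it stands on the foot, then slide the hub of the pointer arm onto the shaft above it, so that it rests on the tube with the pointer's tip over the middle of the cup's mouth. Lower both parts down the shaft rather than letting them fall, let go of them, and leave the short tube and the cup where they stand.

Things in the scene. Friction and masses are not known exactly. Their poses are not given: they have to be found in the camera images.
- gauge_base: Fixed height gauge: plywood board 260 x 110 x 16 mm with an upright steel shaft 22 mm in diameter, its top 119 mm over the table, the last 5 mm tapered to 14 mm in diameter. A foot flange 60 mm in diameter lies round it. Origin on the shaft's axis at the board's underside; z up the shaft; +x along the board to the cup (board from x = -50 to +210 mm).
- gauge_foot (a point): The point on the shaft's axis at the top of the foot flange, 22 mm over the table, on which the tube must stand; axes as gauge_base.
- tall_spacer: The taller clay tube, plain terracotta, standing upright: outer diameter 44 mm, bore 25 mm through, 75 mm high, 120 g give or take. Origin on its axis at its lower end, z up its axis. On the foot it leaves 22 mm of shaft standing out of it.
- short_spacer: The shorter clay tube, same look and diameters but 48 mm high, standing upright; not used. Origin on its axis at its lower end.
- pointer_arm: Loose arm, hub upright: aluminium hub 44 mm outside with two 26 mm wide flats at +y and -y, 46 mm apart, to grip; 25 mm bore through, 36 mm high. A level 8 mm steel bar leaves it along +x, axis 12 mm above the underside, to a 12 mm ball; a 16 mm clamp screw sticks out behind to x = -41 mm. Origin on the hub's axis at its underside, z up. About 160 g, centre of mass 8 mm off the axis to +x.
- pointer_tip (a point): Centre of the ball at the pointer's end, 130 mm from the hub's axis, 12 mm above the hub's underside.
- cup: Small handled sample cup, 78 mm high, loose, upright on the board about 130 mm from the shaft's axis, rim 94 mm over the table. Origin at its underside, 15 mm from the round body's axis on the side of the handle, which is at its -y. With the hub resting on the tall tube the bar passes some 11 mm above the rim.
- cup_mouth (a point): Middle of the cup's mouth, at rim height, on the axis of the cup's round body (69 mm in diameter).
Not all that is in view belongs to the job. Leave any green or yellow look-alike of the tall_spacer alone.

How it is judged:
By the outcome, as a careful person would: the job done as asked, in the order asked, and still so for the second after the job is handed in, with the robot touching nothing.
It also fails if it takes over 62 s, if anything falls off the work surface, if the arm or the gripper's body presses on something with over 40 N, if the wrist force passes 120 N, or if a joint passes its speed limit or range.

### The arm

A 7-joint arm with a two-finger parallel gripper is mounted at the origin on a cart in front of the work surface, level with it; the furniture and walls round the work are solid. World frame = base frame: x ahead of the robot, y to its left, z up, the work surface at z = 0. Lengths are in m, angles in rad, forces in N, time in s.
With the tool pointing down it reaches from about 0.425 to 1.025 m from the base axis. Payload 3.6 kg.
Tool frame: the origin (TCP) lies on the centre line of the jaws, within the pads' length; the fingertips stand 22 mm ahead of it and the grasp point (between the pads) lies 3 mm ahead of it; z points along the fingers, y is the line along which they close (so a half turn about z gives the same grasp; the last joint's range is limited). The gripper opens to 85 mm and grips with 20 to 120 N. Pads are 22 mm wide; open, the fingers measure 114 mm over their backs; the gripper's body (76 mm by 85 mm) begins 54 mm behind the grasp point. The pads swing forward as they close: fully open they stand 13 mm farther back than shut.
Start: joints at [-1.258, 0.591, 0.048, 1.609, -0.033, 0.943, -0.034], TCP at [0.286, 0.666, 0.253] pointing down, gripper open.
Joint ranges: [-2.69, 2.69], [-0.47, 2.24], [-1.27, 1.36], [0.19, 2.51], [-1.53, 4.68], [0.08, 2.07], [-3.09, 3.09]. Speed limits (rad/s): [2.57, 2.57, 3.14, 3.14, 3.14, 3.14, 3.14].

### API

Orientations are given as a unit quaternion [x, y, z, w].
In Python, from rig import r gives the robot as it stands. The module is installed in compiled form; this text tells all that it offers.
- The arm moves only by the tool arm_command, never from a script. Its argument "rows" is a list of rows, each an object with "slide": the shift along the tool's x, y, z in m, a list of three; "turn": the turn, a rotation vector about the tool's x, y, z in rad, a list of three. In form: [{"slide": [dx, dy, dz], "turn": [ax, ay, az]}, ...]. A call has 1 to 5 rows; each row shifts and turns the commanded pose from where the row before left it, along the tool's axes as they then stand; what a row does not reach is not made up. A row lasts 1/10 s, in which the tool goes at most 50 mm and 8.59 degrees, less where a joint would pass 70% of its speed; a pose out of reach is approached as far as the arm can. A call is refused whole if a number of a shift passes 0.05 or a number of a turn 0.15, either way. A call with a gripper value outside its range is refused whole. "gripper" is the gripper command: -1 is shut, 1 is fully open, values between are in proportion, set as the call begins (left out, the last holds). The fingers move at their own pace and stop on an object; "force" is the grip in N (left out, the last holds). Time passes only in rows, so rows that do not move let the fingers close. It gives the time, the measured TCP pose, the force, the opening and the grip force at its end, in the units of the state.
- r.read_state(): the state, without advancing time (a new reading comes with each control period).
- r.get_image(name): name is "scene" or "top" or "wrist"; returns the picture (400x640x3 uint8, red, green, blue); there is no depth.
- r.camera_info(name): a dict with "mtx" (3x3 intrinsics, pixels), "k1" (the pictures are not rectified: a ray, as slopes to the right and down, at radius r is drawn at 1 + k1 r^2 times it, then the intrinsics apply), "rvec" (rotation vector, rad) and "tvec" (3), from world to camera coordinates, as OpenCV has them. Camera axes: x right, y down, z forward; pixel columns grow to the right and rows downward; lengths in m; the calibration is good to about 2 mm. A picture is of the moment at which its call begins: read the wrist's pose just before it. camera_info takes no time and is no camera call; for the wrist camera it gives the pose at the moment of the call.
- r.sign_off(): hands the job in; it is judged then, once.
The state is a dict: "time": time; "qpos": joint angles; "joint_vel": joint speeds; "effort": joint torques, N m; "eef_pos": TCP position; "tcp_rot": TCP orientation; "force": force on the tool from outside, world axes, zero at the start; "wrist_torque": the same for the moment, N m; "width": finger opening in m; "grasp_force": force on a finger pad.
Only numpy, scipy, OpenCV 4.12 (cv2) and the standard library are available. Lean on these libraries where they do the work, as an engineer would, in place of code of your own. Each camera call takes 0.05 s, during which the arm holds its last target. There are 200 camera calls.

## Working session

There is one attempt and no reset: what is moved stays moved. The work goes in short steps, Python scripts to look and compute and a tool call to move; the robot and the scene stay as the last step left them, time stands still between calls to the robot, and variables do not carry over. Pictures are saved under pics/ and viewed, at most 10 in all, crops included, and the job is handed in when it is done.

Besides the shell and the picture viewer there is one more tool, called after "Call:" in YAML: its name, and indented under it one key for each argument. arm_command: Moves the arm, as the interface text tells. Its arguments: {"type":"object","properties":{"rows":{"type":"array"},"gripper":{"type":"number"},"force":{"type":"number"}},"required":["rows"]}

```bash
mkdir -p pics
cat > h.py <<'E'
import numpy as np,cv2
from rig import r
from scipy.spatial.transform import Rotation as R
def snap(n,f):
    im=r.get_image(n); cv2.imwrite('pics/'+f,im[...,::-1]); return im
def ray(n,uv,ci=None):
    c=ci or r.camera_info(n); K=np.array(c['mtx']); p=np.array([(uv[0]-K[0,2])/K[0,0],(uv[1]-K[1,2])/K[1,1]])
    q=p.copy()
    for _ in range(20): q=p/(1+c['k1']*(q@q))
    M=R.from_rotvec(np.ravel(c['rvec'])).as_matrix(); t=np.ravel(c['tvec'])
    return -M.T@t, M.T@np.array([q[0],q[1],1])
def atz(n,uv,z,ci=None):
    o,d=ray(n,uv,ci); return o+d*(z-o[2])/d[2]
def proj(n,P,ci=None):
    c=ci or r.camera_info(n); K=np.array(c['mtx']); M=R.from_rotvec(np.ravel(c['rvec'])).as_matrix()
    X=np.atleast_2d(P)@M.T+np.ravel(c['tvec']); q=X[:,:2]/X[:,2:]; q=q*(1+c['k1']*(q**2).sum(1,keepdims=True))
    return q*[K[0,0],K[1,1]]+[K[0,2],K[1,2]]
E
python3 - <<'E'
from h import *
a=snap('top','t0.png');b=snap('scene','s0.png')
s=r.read_state();print({k:np.round(v,3) for k,v in s.items()})
for n in('top','scene','wrist'):
  c=r.camera_info(n);print(n,np.round(c['mtx'],1).tolist(),c['k1'],np.round(ray(n,(320,200)),3).tolist())
E
```

```text
{'time': np.float64(0.1), 'qpos': array([-1.259,  0.592,  0.048,  1.61 , -0.033,  0.943, -0.034]), 'joint_vel': array([-0.001, -0.001,  0.001, -0.003,  0.001, -0.   ,  0.   ]), 'effort': array([ 4.0000e-03, -5.4999e+01,  1.5530e+00, -1.9883e+01,  1.0000e-02,
        4.0000e-03,  0.0000e+00]), 'eef_pos': array([0.286, 0.665, 0.252]), 'tcp_rot': array([ 0.201,  0.979, -0.001, -0.   ]), 'force': array([ 0.302, -0.552,  0.09 ]), 'wrist_torque': array([ 0.028, -0.048, -0.001]), 'grasp_force': np.float64(0.0), 'width': np.float64(0.085)}
top [[497.0, 0.0, 332.1], [0.0, 497.0, 196.7], [0.0, 0.0, 1.0]] -0.04175895542972772 [[0.511, 0.043, 1.098], [0.03, 0.025, -1.0]]
scene [[432.0, 0.0, 320.0], [0.0, 432.0, 201.6], [0.0, 0.0, 1.0]] -0.11628853217681942 [[0.085, -0.355, 0.679], [0.559, 0.467, -0.685]]
wrist [[320.2, 0.0, 322.6], [0.0, 320.2, 195.2], [0.0, 0.0, 1.0]] -0.06138683994579699 [[0.224, 0.692, 0.374], [0.252, -0.119, -0.961]]
```

View pics/t0.png

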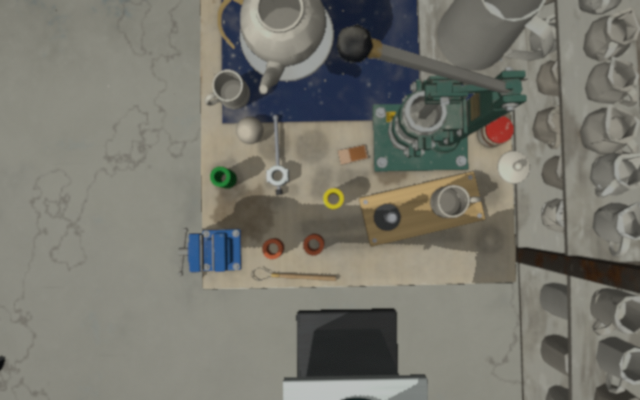

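View pics/s0.png

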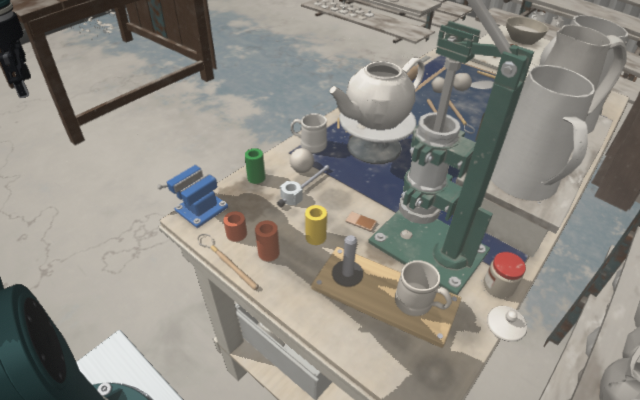

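Tube candidates in the top view are terracotta (273,248) and (314,244), green (222,177) and yellow (333,198). In the scene view the terracotta pair is at (235,226), which is short, and (267,240), which is tall. So I choose top (314,244) = scene (267,240). The pointer hub is at top (277,176), the shaft at (387,217) and the cup at (453,201). A close crop will check this.

Run:
```python
from h import *
t=cv2.imread('pics/t0.png');s=cv2.imread('pics/s0.png')
A=cv2.resize(t[110:290,230:500],None,fx=2.95,fy=2.95,interpolation=cv2.INTER_CUBIC)
cv2.imwrite('pics/tc.png',A)
B=cv2.resize(s[170:340,190:460],None,fx=2.95,fy=2.95,interpolation=cv2.INTER_CUBIC)
cv2.imwrite('pics/sc.png',B)
for uv,z in (((314,244),.075),((273,248),.048),((277,176),.036),((278,118),.012),((278,190),.012),((391,217),.119),((387,217),.022),((453,201),.094)):
  print(uv,np.round(atz('top',uv,z),3))
print(atz('scene',(267,226),.075),atz('scene',(235,217),.048),atz('scene',(350,238),.119))
```

```text
(314, 244) [0.452 0.083 0.075]
(273, 248) [0.444 0.171 0.048]
(277, 176) [0.597 0.161 0.036]
(278, 118) [0.727 0.16  0.012]
(278, 190) [0.568 0.162 0.012]
(391, 217) [ 0.505 -0.071  0.119]
(387, 217) [ 0.504 -0.074  0.022]
(453, 201) [ 0.534 -0.201  0.094]
[0.45638079 0.08596327 0.075     ] [0.44705202 0.17299259 0.048     ] [ 0.50462941 -0.0745359   0.119     ]
```

View pics/tc.png

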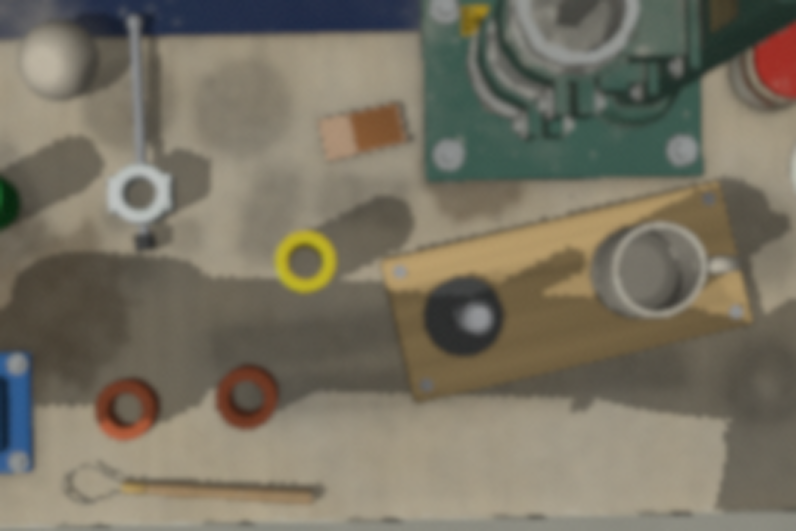

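View pics/sc.png

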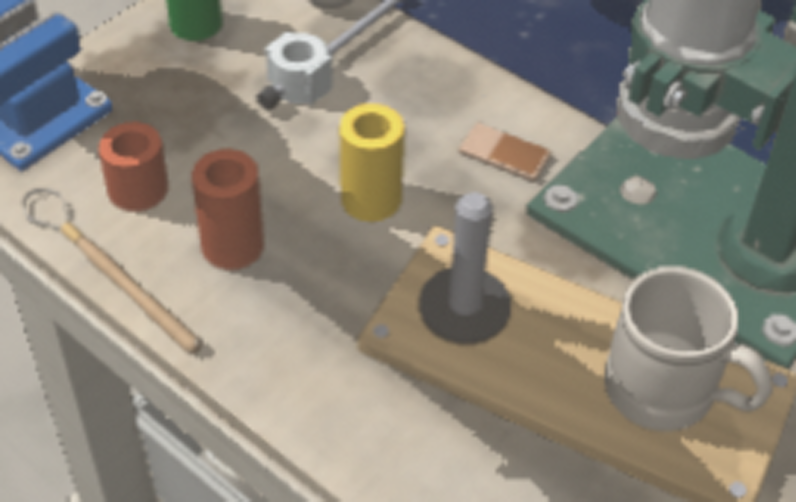

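The first crop shows the shaft tip at (478,319), the tall tube's rim at (247,397), the hub at (139,193), the ball at (134,21) and the cup rim at about (656,269). The second crop confirms the choice: the taller plain terracotta tube is at (228,210) and the short one is at (133,165). I'll move above the tall tube.

Call:
arm_command:
  rows:
    - {"slide": [-0.02, -0.025, 0.003], "turn": [0, 0, 0]}
    - {"slide": [-0.03, -0.037, 0.004], "turn": [0, 0, 0]}
    - {"slide": [-0.03, -0.037, 0.004], "turn": [0, 0, 0]}
    - {"slide": [-0.03, -0.037, 0.004], "turn": [0, 0, 0]}
    - {"slide": [-0.03, -0.037, 0.004], "turn": [0, 0, 0]}
  gripper: 1

```text
time: 0.6
eef_pos: [0.3467, 0.4498, 0.2338]
tcp_rot: [0.201, 0.98, -0.0, -0.0]
force: [1.4, 0.2, 0.3]
width: 0.0853
grasp_force: 0.0
```

Call:
arm_command:
  rows:
    - {"slide": [-0.03, -0.037, 0.004], "turn": [0, 0, 0]}
    - {"slide": [-0.03, -0.037, 0.004], "turn": [0, 0, 0]}
    - {"slide": [-0.03, -0.037, 0.004], "turn": [0, 0, 0]}
    - {"slide": [-0.03, -0.037, 0.004], "turn": [0, 0, 0]}
    - {"slide": [-0.03, -0.037, 0.004], "turn": [0, 0, 0]}

```text
time: 1.1
eef_pos: [0.4114, 0.2208, 0.2141]
tcp_rot: [0.201, 0.98, -0.0, 0.0]
force: [0.7, -1.2, -0.5]
width: 0.0851
grasp_force: 0.0
```

Call:
arm_command:
  rows:
    - {"slide": [-0.03, -0.037, 0.004], "turn": [0, 0, 0]}
    - {"slide": [-0.03, -0.037, 0.004], "turn": [0, 0, 0]}
    - {"slide": [-0.02, -0.025, 0.003], "turn": [0, 0, 0.15]}
    - {"slide": [0, 0, 0], "turn": [0, 0, 0.15]}
    - {"slide": [0, 0, 0], "turn": [0, 0, 0]}

```text
time: 1.6
eef_pos: [0.4457, 0.0988, 0.2031]
tcp_rot: [0.347, 0.938, -0.0, -0.0]
force: [-1.0, 1.0, -0.2]
width: 0.0852
grasp_force: 0.0
```

Run:
```python
from h import *
c=r.camera_info('wrist');im=snap('wrist','w1.png')
import pickle;pickle.dump(c,open('w1.p','wb'))
s=r.read_state();print(s['time'],s['eef_pos'],s['tcp_rot'],s['width'],s['qpos'])
```

```text
1.65 [0.44564657 0.09999031 0.20315088] [ 3.44558451e-01  9.38764834e-01 -2.18209678e-04 -1.11359706e-04] 0.08547441082308688 [-0.45566272  0.34207018  0.17022233  2.24664734 -0.10669778  0.56045575
  0.66262675]
```

View pics/w1.png

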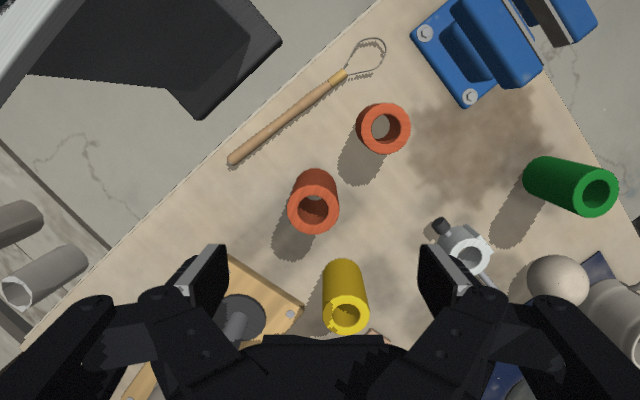

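The wrist view shows the tall tube's rim centre at about (313,209), the short tube at (383,128), and yellow at (347,313). I'll fit the rim.

```bash
cat >> h.py <<'E'
def go(t,head=None):
    s=r.read_state(); M=R.from_quat(s['tcp_rot']).as_matrix(); d=np.array(t)-s['eef_pos']
    h=np.degrees(np.arctan2(M[1,1],M[0,1])); out=M.T@d
    print('t',round(s['time'],2),'eef',np.round(s['eef_pos'],4),'head',round(h,2),'slide',np.round(out,4), 'turnz', None if head is None else round(np.radians(h-head),4),'F',np.round(s['force'],1),'w',round(s['width'],4),'g',round(s['grasp_force'],1))
E
python3 - <<'E'
from h import *
import pickle
c=pickle.load(open('w1.p','rb'))
im=cv2.imread('pics/w1.png');
hsv=cv2.cvtColor(im,cv2.COLOR_BGR2HSV); m=((hsv[...,0]<13)|(hsv[...,0]>172))&(hsv[...,1]>120)
m=m.astype(np.uint8);m[:, :270]=0;m[:,355:]=0;m[:150]=0;m[260:]=0
ys,xs=np.nonzero(m);print(xs.min(),xs.max(),ys.min(),ys.max())
# fit axis pos: render silhouette of cylinder by projection hull and maximise IoU
a=np.linspace(0,2*np.pi,60)
def sil(x,y):
    P=np.vstack([np.c_[x+.022*np.cos(a),y+.022*np.sin(a),0*a+z] for z in(0,.075)])
    h=cv2.convexHull(proj('wrist',P,c).astype(np.float32)); q=np.zeros(m.shape,np.uint8);cv2.fillConvexPoly(q,(h*16).astype(np.int32),1,shift=4);return q
ms=cv2.fillPoly(np.zeros_like(m),[cv2.convexHull(np.c_[xs,ys].astype(np.int32))],1)
from scipy.optimize import minimize
f=lambda p:-(lambda q:(q&ms).sum()/(q|ms).sum())(sil(*p))
p0=atz('wrist',(313,209),.075,c)[:2];s=minimize(f,p0,method='Nelder-Mead',options=dict(initial_simplex=[p0,p0+[.006,0],p0+[0,.006]]))
print(p0,s.x,s.fun)
go([*s.x,.061])
E
```

```text
287 338 169 234
[0.44951192 0.08387893] [0.44977163 0.08364775] -0.9326265389876881
t 1.65 eef [0.4456 0.1    0.2032] head 49.69 slide [-0.0137 -0.0097  0.1422] turnz None F [-0.2  0.2  0.6] w 0.0855 g 0.0
```

Call:
arm_command:
  rows:
    - {"slide": [-0.0135, -0.0095, 0.02], "turn": [0, 0, 0]}
    - {"slide": [0, 0, 0.04], "turn": [0, 0, 0]}
    - {"slide": [0, 0, 0.04], "turn": [0, 0, 0]}
    - {"slide": [0, 0, 0.03], "turn": [0, 0, 0]}
    - {"slide": [0, 0, 0.012], "turn": [0, 0, 0]}

```text
time: 2.15
eef_pos: [0.4485, 0.0854, 0.059]
tcp_rot: [0.343, 0.939, -0.001, -0.002]
force: [-0.2, -0.6, -0.1]
width: 0.0853
grasp_force: 0.0
```

Call:
arm_command:
  rows:
    - {"slide": [0, 0, 0], "turn": [0, 0, 0]}
    - {"slide": [0, 0, 0], "turn": [0, 0, 0]}
    - {"slide": [0, 0, 0], "turn": [0, 0, 0]}
    - {"slide": [0, 0, 0], "turn": [0, 0, 0]}
    - {"slide": [0, 0, 0], "turn": [0, 0, 0]}
  gripper: -1
  force: 35

```text
time: 2.65
eef_pos: [0.4507, 0.0846, 0.0627]
tcp_rot: [0.345, 0.938, 0.001, 0.001]
force: [-0.7, 0.4, 7.5]
width: 0.043
grasp_force: 35.7
```

Call:
arm_command:
  rows:
    - {"slide": [0, 0, 0], "turn": [0, 0, 0]}
    - {"slide": [0, 0, 0], "turn": [0, 0, 0]}
    - {"slide": [0, 0, 0], "turn": [0, 0, 0]}

```text
time: 2.95
eef_pos: [0.4507, 0.0846, 0.0627]
tcp_rot: [0.345, 0.938, 0.001, 0.001]
force: [-0.5, 0.9, 7.9]
width: 0.0431
grasp_force: 35.6
```

Gripped (43 mm wide). Lifting.

Call:
arm_command:
  rows:
    - {"slide": [0, 0, -0.01], "turn": [0, 0, 0]}
    - {"slide": [0, 0, -0.035], "turn": [0, 0, 0]}
    - {"slide": [0, 0, -0.045], "turn": [0, 0, 0]}
    - {"slide": [0, 0, -0.04], "turn": [0, 0, 0]}
    - {"slide": [0, 0, -0.03], "turn": [0, 0, 0]}

```text
time: 3.45
eef_pos: [0.45, 0.0841, 0.2244]
tcp_rot: [0.346, 0.938, 0.001, 0.001]
force: [-0.0, 0.9, -1.7]
width: 0.0429
grasp_force: 36.2
```

Run:
```python
from h import *
print(atz('top',(392,218.1),.119),atz('scene',(190+474/2.95,170+205/2.95),.119))
print(atz('scene',(190+465/2.95,170+303/2.95),.022),atz('top',(230+464/2.95,110+316/2.95),.022))
# local refine of shaft in top
print('cup',atz('top',(452.4,201.2),.094),atz('scene',(190+678/2.95,170+313/2.95),.094))
c=r.camera_info('wrist');im=snap('wrist','w2.png')
go([.505,-.073,.215])
```

```text
[ 0.50245572 -0.07309007  0.119     ] [ 0.50267201 -0.07754271  0.119     ]
[ 0.50463936 -0.07666033  0.022     ] [ 0.50388812 -0.07447854  0.022     ]
cup [ 0.53400053 -0.19938413  0.094     ] [ 0.53310902 -0.2040175   0.094     ]
t 3.5 eef [0.4524 0.0844 0.2279] head 49.53 slide [-0.1421 -0.0858  0.0129] turnz None F [ 1.  -0.3  1.7] w 0.0429 g 36.2
```

View pics/w2.png

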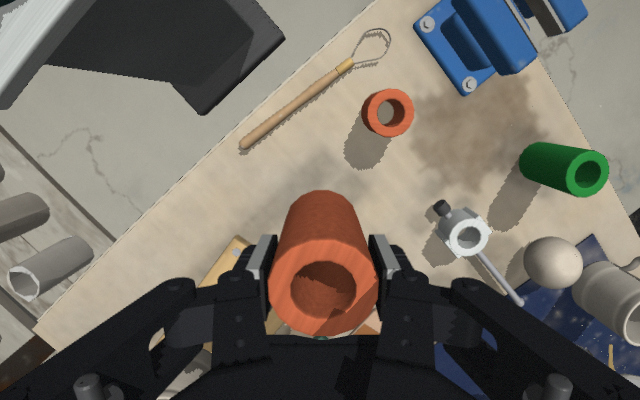

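The tube is held upright between the pads, with its rim centre at about (323,289). I'll move over the shaft.

Call:
arm_command:
  rows:
    - {"slide": [-0.025, -0.015, 0], "turn": [0, 0, 0]}
    - {"slide": [-0.04, -0.025, 0], "turn": [0, 0, 0]}
    - {"slide": [-0.04, -0.025, 0], "turn": [0, 0, 0]}
    - {"slide": [-0.0275, -0.018, 0], "turn": [0, 0, 0]}
    - {"slide": [-0.01, -0.0075, 0.01], "turn": [0, 0, 0]}

```text
time: 4.0
eef_pos: [0.5012, -0.0818, 0.213]
tcp_rot: [0.348, 0.937, -0.0, 0.003]
force: [-0.5, -0.2, -1.0]
width: 0.043
grasp_force: 36.2
```

Call:
arm_command:
  rows:
    - {"slide": [0, 0, 0.01], "turn": [0, 0, 0]}
    - {"slide": [0, 0, 0.005], "turn": [0, 0, 0]}
    - {"slide": [0, 0, 0], "turn": [0, 0, 0]}

```text
time: 4.3
eef_pos: [0.4983, -0.0754, 0.1954]
tcp_rot: [0.344, 0.939, -0.0, -0.002]
force: [-0.3, 0.8, -1.4]
width: 0.0429
grasp_force: 36.1
```

Run:
```python
from h import *
go([.503,-.0755,.2])
c=r.camera_info('wrist'); s=r.read_state(); z=s['eef_pos'][2]+.0123
im=snap('scene','s1.png');w=snap('wrist','w3.png')
print(atz('wrist',(323,289),z,c))
a=np.linspace(0,2*np.pi,60)
q=proj('wrist',np.c_[s['eef_pos'][0]+.022*np.cos(a),s['eef_pos'][1]+.022*np.sin(a),0*a+z],c)
A=cv2.resize(im[150:330,230:470],None,fx=2.2,fy=2.2,interpolation=cv2.INTER_CUBIC)
B=w[190:370,220:430].copy(); cv2.polylines(B,[(q-[220,190]).astype(np.int32)],True,(0,255,0),1)
B=cv2.resize(B,(250,int(180*250/210)))
o=np.zeros((396,A.shape[1]+250,3),np.uint8);o[:,:A.shape[1]]=A;o[:B.shape[0],A.shape[1]:]=B
cv2.imwrite('pics/c3.png',o[...,::-1]);print(o.shape)
```

```text
t 4.3 eef [ 0.4983 -0.0754  0.1954] head 49.7 slide [-0.0036  0.0029 -0.0046] turnz None F [-0.3  0.8 -1.4] w 0.0429 g 36.1
[ 0.49789707 -0.07602037  0.20767709]
(396, 778, 3)
```

View pics/c3.png

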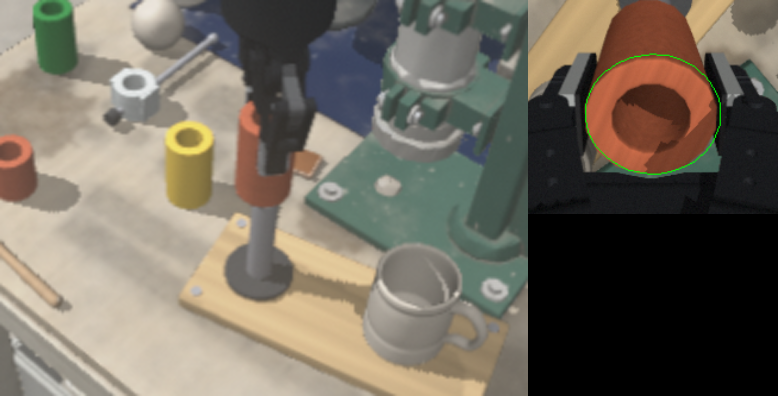

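The tube is centred on the TCP (the green ring matches its rim), and it hangs almost in line with the shaft at crop (262,205). I'll make a small correction, then lower it onto the taper.

Call:
arm_command:
  rows:
    - {"slide": [-0.0015, 0.004, 0], "turn": [0, 0, 0]}
    - {"slide": [0, 0, 0.005], "turn": [0, 0, 0]}
    - {"slide": [0, 0, 0.005], "turn": [0, 0, 0]}
    - {"slide": [0, 0, 0.004], "turn": [0, 0, 0]}
    - {"slide": [0, 0, 0.003], "turn": [0, 0, 0]}

```text
time: 4.9
eef_pos: [0.5031, -0.075, 0.1787]
tcp_rot: [0.346, 0.938, -0.0, -0.0]
force: [-0.1, 0.2, -1.5]
width: 0.0427
grasp_force: 36.2
```

Call:
arm_command:
  rows:
    - {"slide": [0, 0, 0.002], "turn": [0, 0, 0]}
    - {"slide": [0, 0, 0.002], "turn": [0, 0, 0]}
    - {"slide": [0, 0, 0], "turn": [0, 0, 0]}

```text
time: 5.2
eef_pos: [0.5033, -0.0751, 0.1751]
tcp_rot: [0.346, 0.938, -0.0, -0.0]
force: [0.0, -0.6, -1.8]
width: 0.0434
grasp_force: 36.2
```

Call:
arm_command:
  rows:
    - {"slide": [0, 0, 0.005], "turn": [0, 0, 0]}
    - {"slide": [0, 0, 0.007], "turn": [0, 0, 0]}
    - {"slide": [0, 0, 0.008], "turn": [0, 0, 0]}
    - {"slide": [0, 0, 0.008], "turn": [0, 0, 0]}
    - {"slide": [0, 0, 0.008], "turn": [0, 0, 0]}

```text
time: 5.7
eef_pos: [0.5032, -0.075, 0.1384]
tcp_rot: [0.346, 0.938, -0.0, -0.0]
force: [-0.3, -0.6, -0.5]
width: 0.0429
grasp_force: 36.2
```

Call:
arm_command:
  rows:
    - {"slide": [0, 0, 0.008], "turn": [0, 0, 0]}
    - {"slide": [0, 0, 0.008], "turn": [0, 0, 0]}
    - {"slide": [0, 0, 0.008], "turn": [0, 0, 0]}
    - {"slide": [0, 0, 0.008], "turn": [0, 0, 0]}
    - {"slide": [0, 0, 0.008], "turn": [0, 0, 0]}

```text
time: 6.2
eef_pos: [0.5034, -0.075, 0.0986]
tcp_rot: [0.346, 0.938, 0.0, 0.0]
force: [0.2, -0.2, -0.2]
width: 0.0428
grasp_force: 36.2
```

Call:
arm_command:
  rows:
    - {"slide": [0, 0, 0.005], "turn": [0, 0, 0]}
    - {"slide": [0, 0, 0.003], "turn": [0, 0, 0]}
    - {"slide": [0, 0, 0], "turn": [0, 0, 0]}

```text
time: 6.5
eef_pos: [0.5032, -0.075, 0.091]
tcp_rot: [0.346, 0.938, -0.0, -0.0]
force: [-0.3, 0.3, -1.0]
width: 0.0431
grasp_force: 36.2
```

Call:
arm_command:
  rows:
    - {"slide": [0, 0, 0.002], "turn": [0, 0, 0]}
    - {"slide": [0, 0, 0.002], "turn": [0, 0, 0]}
    - {"slide": [0, 0, 0.0015], "turn": [0, 0, 0]}
    - {"slide": [0, 0, 0.001], "turn": [0, 0, 0]}
    - {"slide": [0, 0, 0], "turn": [0, 0, 0]}

```text
time: 7.0
eef_pos: [0.5035, -0.075, 0.0849]
tcp_rot: [0.346, 0.938, 0.0, 0.0]
force: [-0.8, -0.1, -1.4]
width: 0.0434
grasp_force: 36.2
```

Call:
arm_command:
  rows:
    - {"slide": [0, 0, 0.001], "turn": [0, 0, 0]}
    - {"slide": [0, 0, 0.001], "turn": [0, 0, 0]}
    - {"slide": [0, 0, 0], "turn": [0, 0, 0]}

```text
time: 7.3
eef_pos: [0.5035, -0.0752, 0.0847]
tcp_rot: [0.346, 0.938, 0.0, 0.0]
force: [-4.0, 0.5, 17.4]
width: 0.0428
grasp_force: 37.3
```

Contact at the expected height, so the tube is standing on the foot. Releasing and lifting straight up.

Call:
arm_command:
  rows:
    - {"slide": [0, 0, -0.001], "turn": [0, 0, 0]}
    - {"slide": [0, 0, 0], "turn": [0, 0, 0]}
    - {"slide": [0, 0, 0], "turn": [0, 0, 0]}
    - {"slide": [0, 0, 0], "turn": [0, 0, 0]}
    - {"slide": [0, 0, 0], "turn": [0, 0, 0]}
  gripper: 1

```text
time: 7.8
eef_pos: [0.5033, -0.075, 0.0836]
tcp_rot: [0.346, 0.938, -0.0, -0.0]
force: [-0.4, 0.5, 1.0]
width: 0.0851
grasp_force: 0.0
```

Call:
arm_command:
  rows:
    - {"slide": [0, 0, -0.01], "turn": [0, 0, 0]}
    - {"slide": [0, 0, -0.03], "turn": [0, 0, 0]}
    - {"slide": [0, 0, -0.045], "turn": [0, 0, 0]}
    - {"slide": [0, 0, -0.045], "turn": [0, 0, 0]}
    - {"slide": [0, 0, -0.01], "turn": [0, 0, 0]}

```text
time: 8.3
eef_pos: [0.5061, -0.0756, 0.2289]
tcp_rot: [0.346, 0.938, 0.001, 0.004]
force: [0.6, 0.2, -0.4]
width: 0.0856
grasp_force: 0.0
```

Run:
```python
from h import *
t=lambda x,y:(230+x/2.95,110+y/2.95)
hub=atz('top',t(139,193),.036);b=atz('top',t(134,21),.012);k=atz('top',t(145,240),.012)
print(hub,b,k,np.degrees(np.arctan2(*(b-k)[1::-1])),np.linalg.norm((b-k)[:2]))
go([.592,.162,.20],90)
```

```text
[0.59777373 0.16106417 0.036     ] [0.72859865 0.16563411 0.012     ] [0.56468241 0.15978408 0.012     ] 2.0439683782454434 0.16402060313601624
t 8.3 eef [ 0.5061 -0.0756  0.2289] head 49.54 slide [0.0891 0.2364 0.0296] turnz -0.7062 F [ 0.6  0.2 -0.4] w 0.0856 g 0.0
```

Call:
arm_command:
  rows:
    - {"slide": [0.017, 0.0376, 0.004], "turn": [0, 0, 0]}
    - {"slide": [0.017, 0.0376, 0.004], "turn": [0, 0, 0]}
    - {"slide": [0.017, 0.0376, 0.004], "turn": [0, 0, 0]}
    - {"slide": [0.017, 0.0376, 0.004], "turn": [0, 0, 0]}
    - {"slide": [0.017, 0.0376, 0.004], "turn": [0, 0, 0]}

```text
time: 8.8
eef_pos: [0.5603, 0.1247, 0.2035]
tcp_rot: [0.346, 0.938, -0.0, -0.0]
force: [0.4, 0.2, -0.3]
width: 0.0857
grasp_force: 0.0
```

Call:
arm_command:
  rows:
    - {"slide": [0.017, 0.0376, 0.004], "turn": [0, 0, 0]}
    - {"slide": [0, 0, 0], "turn": [0, 0, -0.14]}
    - {"slide": [0, 0, 0], "turn": [0, 0, -0.14]}
    - {"slide": [0, 0, 0], "turn": [0, 0, -0.14]}
    - {"slide": [0, 0, 0], "turn": [0, 0, -0.14]}

```text
time: 9.3
eef_pos: [0.5714, 0.1628, 0.1994]
tcp_rot: [0.07, 0.998, -0.0, -0.001]
force: [-0.1, -0.7, -0.2]
width: 0.0854
grasp_force: 0.0
```

Call:
arm_command:
  rows:
    - {"slide": [0, 0, 0], "turn": [0, 0, -0.14]}
    - {"slide": [0, 0, 0], "turn": [0, 0, -0.04]}
    - {"slide": [0, 0, 0], "turn": [0, 0, 0]}
    - {"slide": [0, 0, 0], "turn": [0, 0, 0]}

```text
time: 9.7
eef_pos: [0.5717, 0.1626, 0.1996]
tcp_rot: [-0.017, 1.0, -0.0, -0.0]
force: [-0.2, 0.4, -0.0]
width: 0.0852
grasp_force: 0.0
```

Run:
```python
from h import *
import pickle
c=r.camera_info('wrist');w=snap('wrist','w4.png');pickle.dump(c,open('w4.p','wb'))
go([.597,.161,.027],92)
h=np.array([.597,.161,0]);u=np.array([np.cos(.035),np.sin(.035),0])
print(np.round(proj('wrist',[h+[0,0,.036],h+u*.13+[0,0,.012],h-u*.041+[0,0,.012]],c)))
```

```text
t 9.75 eef [0.5718 0.1627 0.1996] head 91.91 slide [-0.0252 -0.0025  0.1726] turnz -0.0016 F [0.5 0.1 0.7] w 0.0856 g 0.0
[[320. 211.]
 [321. 314.]
 [320. 163.]]
```

View pics/w4.png

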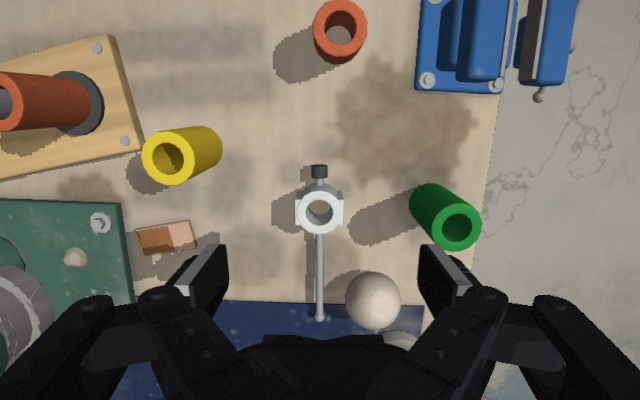

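The tall tube stands on the foot at (60,102). The hub is at (319,211), the ball at (320,318) and the screw at (319,168), which agrees with the prediction. Descending on the hub.

Call:
arm_command:
  rows:
    - {"slide": [-0.025, -0.0025, 0.02], "turn": [0, 0, 0]}
    - {"slide": [0, 0, 0.045], "turn": [0, 0, 0]}
    - {"slide": [0, 0, 0.045], "turn": [0, 0, 0]}
    - {"slide": [0, 0, 0.04], "turn": [0, 0, 0]}
    - {"slide": [0, 0, 0.022], "turn": [0, 0, 0]}

```text
time: 10.25
eef_pos: [0.5952, 0.1607, 0.0244]
tcp_rot: [-0.017, 1.0, -0.001, -0.002]
force: [0.1, 0.2, 0.5]
width: 0.0855
grasp_force: 0.0
```

Call:
arm_command:
  rows:
    - {"slide": [0, 0, 0], "turn": [0, 0, 0]}
    - {"slide": [0, 0, 0], "turn": [0, 0, 0]}
    - {"slide": [0, 0, 0], "turn": [0, 0, 0]}
    - {"slide": [0, 0, 0], "turn": [0, 0, 0]}
    - {"slide": [0, 0, 0], "turn": [0, 0, 0]}
  gripper: -1
  force: 60

```text
time: 10.75
eef_pos: [0.5983, 0.1615, 0.0296]
tcp_rot: [-0.017, 1.0, 0.0, 0.002]
force: [-0.6, 0.4, 4.3]
width: 0.0449
grasp_force: 63.2
```

Call:
arm_command:
  rows:
    - {"slide": [0, 0, 0], "turn": [0, 0, 0]}
    - {"slide": [0, 0, 0], "turn": [0, 0, 0]}
    - {"slide": [0, 0, 0], "turn": [0, 0, 0]}

```text
time: 11.05
eef_pos: [0.5984, 0.1615, 0.0296]
tcp_rot: [-0.017, 1.0, 0.0, 0.001]
force: [-1.0, 0.7, 7.2]
width: 0.0449
grasp_force: 63.4
```

Call:
arm_command:
  rows:
    - {"slide": [0, 0, -0.01], "turn": [0, 0, 0]}
    - {"slide": [0, 0, -0.03], "turn": [0, 0, 0]}
    - {"slide": [0, 0, -0.045], "turn": [0, 0, 0]}
    - {"slide": [0, 0, -0.045], "turn": [0, 0, 0]}
    - {"slide": [0, 0, -0.03], "turn": [0, 0, 0]}

```text
time: 11.55
eef_pos: [0.5978, 0.1614, 0.1915]
tcp_rot: [-0.017, 1.0, 0.001, 0.002]
force: [0.7, -0.1, -1.1]
width: 0.0448
grasp_force: 62.5
```

Call:
arm_command:
  rows:
    - {"slide": [0, 0, 0], "turn": [0, 0, 0]}
    - {"slide": [0, 0, 0], "turn": [0, 0, 0]}

```text
time: 11.75
eef_pos: [0.5969, 0.1611, 0.1888]
tcp_rot: [-0.017, 1.0, 0.0, 0.001]
force: [-0.1, -1.1, -1.4]
width: 0.045
grasp_force: 62.6
```

Run:
```python
from h import *
import pickle
c=r.camera_info('wrist');s=r.read_state();w=snap('wrist','w5.png');pickle.dump((c,s['eef_pos'],s['tcp_rot']),open('w5.p','wb'))
go([.5035,-.075,.20],15)
M=R.from_quat(s['tcp_rot']).as_matrix();p=s['eef_pos']
a=np.linspace(0,2*np.pi,60)
B=w.copy()
for rad in(.022,.0125):
  q=proj('wrist',np.c_[rad*np.cos(a),rad*np.sin(a),0*a-.0064]@M.T+p,c)
  cv2.polylines(B,[(q*16).astype(np.int32)],True,(0,255,0),1,shift=4)
print(proj('wrist',np.array([[0,0,-.0064],[-.13,0,.0176]])@M.T+p,c))
cv2.imwrite('pics/c5.png',cv2.resize(B[200:400,210:430],None,fx=3,fy=3,interpolation=cv2.INTER_CUBIC)[...,::-1])
```

```text
t 11.8 eef [0.596  0.1609 0.1874] head 91.96 slide [ 0.1006 -0.2326 -0.0124] turnz 1.3432 F [-0.9 -0.5 -2. ] w 0.0451 g 62.6
[[323.22511951 281.9337413 ]
 [322.9888334  448.91850597]]
```

View pics/c5.png

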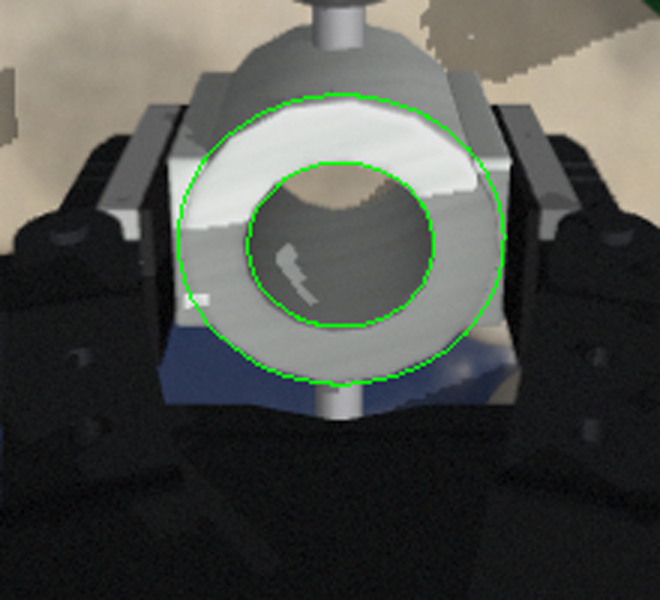

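The hub is exactly centred on the TCP (green circles match), and the bar leaves along tool -x. I'll rotate in place while fitting the cup rim and shaft more exactly from the first images.

Run:
```python
from h import *
from scipy.optimize import minimize
from scipy.ndimage import map_coordinates as mc
a=np.linspace(0,2*np.pi,180,endpoint=False)
def fit(n,f,p,z,rad):
    g=cv2.GaussianBlur(cv2.imread('pics/'+f).astype(np.float32),(0,0),.7);c=r.camera_info(n)
    def smp(x,y,q):
        uv=proj(n,np.c_[x+q*np.cos(a),y+q*np.sin(a),0*a+z],c); return np.stack([mc(g[...,k],[uv[:,1],uv[:,0]],order=1) for k in range(3)])
    def cost(v):
        d=np.abs(smp(v[0],v[1],v[2]+.0015)-smp(v[0],v[1],v[2]-.0015)).sum(0); return -np.mean(np.minimum(d,80))
    best=min((minimize(cost,[p[0]+i,p[1]+j,rad+k],method='Nelder-Mead',options=dict(initial_simplex=np.array([p[0]+i,p[1]+j,rad+k])+np.vstack([[0,0,0],.002*np.eye(3)]))) for i in(-.003,0,.003) for j in(-.003,0,.003) for k in(-.001,.001)),key=lambda s:s.fun)
    print(n,z,np.round(best.x,4),round(best.fun,1));return best.x
for n,f,cp,sp in(('top','t0.png',(.534,-.1994),(.5039,-.0745)),('scene','s0.png',(.533,-.204),(.5046,-.0767))):
    C=fit(n,f,cp,.094,.0345);S=fit(n,f,sp,.022,.030);d=(C-S)[:2];print(d,np.hypot(*d),np.degrees(np.arctan2(d[1],d[0])))
```

```text
top 0.094 [ 0.5344 -0.2007  0.0336] -57.9
top 0.022 [ 0.5055 -0.0732  0.0299] -60.0
[ 0.02886484 -0.12749392] 0.13072061341922162 -77.24319913749964
scene 0.094 [ 0.5354 -0.2038  0.0276] -76.1
scene 0.022 [ 0.5035 -0.0762  0.0305] -66.7
[ 0.0319157  -0.12760856] 0.13153918469180534 -75.9580260820605
```

Call:
arm_command:
  rows:
    - {"slide": [0, 0, 0], "turn": [0, 0, 0.1]}
    - {"slide": [0, 0, 0], "turn": [0, 0, 0.14]}
    - {"slide": [0, 0, 0], "turn": [0, 0, 0.14]}
    - {"slide": [0, 0, 0], "turn": [0, 0, 0.14]}
    - {"slide": [0, 0, 0], "turn": [0, 0, 0.14]}

```text
time: 12.3
eef_pos: [0.5954, 0.1607, 0.1854]
tcp_rot: [0.311, 0.951, -0.002, -0.002]
force: [0.5, 0.2, -1.0]
width: 0.0451
grasp_force: 62.6
```

Call:
arm_command:
  rows:
    - {"slide": [0, 0, 0], "turn": [0, 0, 0.14]}
    - {"slide": [0, 0, 0], "turn": [0, 0, 0.14]}
    - {"slide": [0, 0, 0], "turn": [0, 0, 0.14]}
    - {"slide": [0, 0, 0], "turn": [0, 0, 0.14]}
    - {"slide": [0, 0, 0], "turn": [0, 0, 0.12]}

```text
time: 12.8
eef_pos: [0.5954, 0.1609, 0.1855]
tcp_rot: [0.61, 0.793, -0.002, -0.001]
force: [0.2, -0.5, -1.6]
width: 0.0447
grasp_force: 62.5
```

Call:
arm_command:
  rows:
    - {"slide": [0, 0, -0.005], "turn": [0, 0, 0.03]}
    - {"slide": [0, 0, 0], "turn": [0, 0, 0]}

```text
time: 13.0
eef_pos: [0.5966, 0.1611, 0.192]
tcp_rot: [0.619, 0.786, -0.001, -0.0]
force: [-0.4, 0.3, -1.2]
width: 0.0454
grasp_force: 62.5
```

Run:
```python
from h import *
go([.5035,-.075,.19],13.4)
```

```text
t 13.0 eef [0.5966 0.1611 0.192 ] head 13.57 slide [-0.2077 -0.1459  0.0024] turnz 0.0029 F [-0.4  0.3 -1.2] w 0.0454 g 62.5
```

Call:
arm_command:
  rows:
    - {"slide": [-0.025, -0.0175, 0], "turn": [0, 0, 0]}
    - {"slide": [-0.038, -0.027, 0], "turn": [0, 0, 0]}
    - {"slide": [-0.038, -0.027, 0], "turn": [0, 0, 0]}
    - {"slide": [-0.038, -0.027, 0], "turn": [0, 0, 0]}
    - {"slide": [-0.038, -0.027, 0], "turn": [0, 0, 0]}

```text
time: 13.5
eef_pos: [0.5153, -0.0418, 0.1927]
tcp_rot: [0.618, 0.786, -0.0, -0.0]
force: [0.9, -0.3, -1.3]
width: 0.045
grasp_force: 62.6
```

Call:
arm_command:
  rows:
    - {"slide": [-0.02, -0.014, 0], "turn": [0, 0, 0]}
    - {"slide": [-0.01, -0.006, 0], "turn": [0, 0, 0.002]}
    - {"slide": [0, 0, 0.008], "turn": [0, 0, 0]}
    - {"slide": [0, 0, 0.006], "turn": [0, 0, 0]}
    - {"slide": [0, 0, 0], "turn": [0, 0, 0]}

```text
time: 14.0
eef_pos: [0.504, -0.0717, 0.1775]
tcp_rot: [0.619, 0.786, -0.0, -0.001]
force: [0.2, 0.1, -0.6]
width: 0.0451
grasp_force: 62.6
```

Run:
```python
from h import *
go([.5035,-.075,.155],13.4)
```

```text
t 14.0 eef [ 0.504  -0.0717  0.1775] head 13.57 slide [-0.0031 -0.0013  0.0225] turnz 0.003 F [ 0.2  0.1 -0.6] w 0.0451 g 62.6
```

Call:
arm_command:
  rows:
    - {"slide": [-0.003, -0.0013, 0.008], "turn": [0, 0, 0.003]}
    - {"slide": [0, 0, 0.008], "turn": [0, 0, 0]}
    - {"slide": [0, 0, 0.006], "turn": [0, 0, 0]}
    - {"slide": [0, 0, 0.003], "turn": [0, 0, 0]}
    - {"slide": [0, 0, 0], "turn": [0, 0, 0]}

```text
time: 14.5
eef_pos: [0.5029, -0.0771, 0.1532]
tcp_rot: [0.621, 0.784, -0.0, -0.0]
force: [0.3, -1.4, -1.8]
width: 0.0451
grasp_force: 62.6
```

Call:
arm_command:
  rows:
    - {"slide": [0, 0, 0.004], "turn": [0, 0, 0]}
    - {"slide": [0, 0, 0.004], "turn": [0, 0, 0]}
    - {"slide": [0, 0, 0.003], "turn": [0, 0, 0]}
    - {"slide": [0, 0, 0.003], "turn": [0, 0, 0]}
    - {"slide": [0, 0, 0], "turn": [0, 0, 0]}

```text
time: 15.0
eef_pos: [0.5041, -0.0763, 0.1396]
tcp_rot: [0.621, 0.784, 0.001, 0.0]
force: [3.0, 2.3, -4.0]
width: 0.0448
grasp_force: 62.4
```

Call:
arm_command:
  rows:
    - {"slide": [0.0012, 0.0005, 0.001], "turn": [0, 0, 0]}
    - {"slide": [0, 0, 0.003], "turn": [0, 0, 0]}
    - {"slide": [0, 0, 0.003], "turn": [0, 0, 0]}
    - {"slide": [0, 0, 0.002], "turn": [0, 0, 0]}
    - {"slide": [0, 0, 0], "turn": [0, 0, 0]}

```text
time: 15.5
eef_pos: [0.5038, -0.0759, 0.1305]
tcp_rot: [0.621, 0.784, 0.0, 0.0]
force: [2.0, 1.6, -3.8]
width: 0.0447
grasp_force: 62.4
```

Run:
```python
from h import *
go([.5035,-.075,.1266],13.4)
s=r.read_state();M=R.from_quat(s['tcp_rot']).as_matrix();print('tip',M@[-.13,0,.0176]+s['eef_pos'],'barhead',np.degrees(np.arctan2(*-M[1::-1,0])))
```

```text
t 15.5 eef [ 0.5038 -0.0759  0.1305] head 13.18 slide [ 0.001  -0.0001  0.0039] turnz -0.0039 F [ 2.   1.6 -3.8] w 0.0447 g 62.4
tip [ 0.53342004 -0.20251086  0.11294282] barhead -76.82211286149482
```

Call:
arm_command:
  rows:
    - {"slide": [0.001, 0.0005, 0.001], "turn": [0, 0, -0.003]}
    - {"slide": [0, 0, 0.001], "turn": [0, 0, 0]}
    - {"slide": [0, 0, 0.001], "turn": [0, 0, 0]}
    - {"slide": [0, 0, 0.001], "turn": [0, 0, 0]}
    - {"slide": [0, 0, 0], "turn": [0, 0, 0]}

```text
time: 16.0
eef_pos: [0.5034, -0.0751, 0.1267]
tcp_rot: [0.62, 0.784, -0.0, -0.0]
force: [0.3, -0.7, -1.4]
width: 0.0451
grasp_force: 62.7
```

Call:
arm_command:
  rows:
    - {"slide": [0, 0, 0.0005], "turn": [0, 0, 0]}
    - {"slide": [0, 0, 0.0005], "turn": [0, 0, 0]}
    - {"slide": [0, 0, 0], "turn": [0, 0, 0]}

```text
time: 16.3
eef_pos: [0.5035, -0.0752, 0.1266]
tcp_rot: [0.62, 0.784, 0.0, -0.0]
force: [-1.8, 0.4, 8.3]
width: 0.0449
grasp_force: 63.8
```

Contact at exactly the expected height. I'll check the pointer against the cup before letting go.

Run:
```python
from h import *
t=snap('top','t6.png');s=snap('scene','s6.png')
A=cv2.resize(t[150:250,410:490],(400,500),interpolation=cv2.INTER_CUBIC)
B=cv2.resize(s[220:320,380:460],(400,500),interpolation=cv2.INTER_CUBIC)
cv2.imwrite('pics/c6.png',np.hstack([A,B])[...,::-1])
```

```text
(no output)
```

View pics/c6.png

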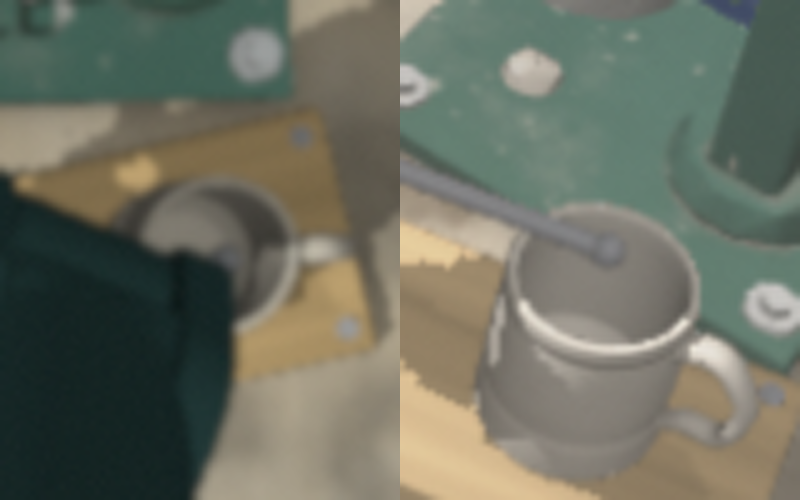

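The top crop shows the ball at about (228,258) inside a rim of centre about (219,255). The scene crop shows the ball at (607,248) over the rim centre of about (604,281), the difference being mostly height. Computing the offset:

Run:
```python
from h import *
print(atz('top',(455.6,201.6),.109)-atz('top',(453.9,201),.094))
print(atz('scene',(421.4,269.6),.109)-atz('scene',(420.8,276.2),.094))
go([.5035,-.075,.25],13.4)
```

```text
[-0.00160549  0.00029882  0.015     ]
[0.0009601  0.00257699 0.015     ]
t 16.4 eef [ 0.5035 -0.0752  0.1266] head 13.33 slide [ 0.0002  0.     -0.1234] turnz -0.0012 F [-0.6 -0.   6.7] w 0.045 g 63.8
```

The offset is within about 2.5 mm. Releasing and lifting straight up.

Call:
arm_command:
  rows:
    - {"slide": [0, 0, -0.0005], "turn": [0, 0, 0]}
    - {"slide": [0, 0, 0], "turn": [0, 0, 0]}
    - {"slide": [0, 0, 0], "turn": [0, 0, 0]}
    - {"slide": [0, 0, 0], "turn": [0, 0, 0]}
    - {"slide": [0, 0, 0], "turn": [0, 0, 0]}
  gripper: 1

```text
time: 16.9
eef_pos: [0.5036, -0.0748, 0.1262]
tcp_rot: [0.62, 0.785, -0.0, -0.0]
force: [-0.8, -0.1, 0.2]
width: 0.0855
grasp_force: 0.0
```

Call:
arm_command:
  rows:
    - {"slide": [0, 0, -0.01], "turn": [0, 0, 0]}
    - {"slide": [0, 0, -0.03], "turn": [0, 0, 0]}
    - {"slide": [0, 0, -0.04], "turn": [0, 0, 0]}
    - {"slide": [0, 0, -0.04], "turn": [0, 0, 0]}
    - {"slide": [0, 0, 0], "turn": [0, 0, 0]}

```text
time: 17.4
eef_pos: [0.5072, -0.0758, 0.2517]
tcp_rot: [0.62, 0.784, 0.003, 0.004]
force: [1.5, 0.1, 1.0]
width: 0.0852
grasp_force: 0.0
```

Call:
arm_command:
  rows:
    - {"slide": [0, 0, 0], "turn": [0, 0, 0]}
    - {"slide": [0, 0, 0], "turn": [0, 0, 0]}

```text
time: 17.6
eef_pos: [0.5028, -0.0745, 0.2457]
tcp_rot: [0.62, 0.785, -0.0, -0.001]
force: [-0.7, -0.3, -0.8]
width: 0.0855
grasp_force: 0.0
```

Run:
```python
from h import *
go([.5,0,.2]); s=snap('scene','s7.png');o=cv2.imread('pics/s6.png')[...,::-1]
d=np.abs(s.astype(int)-o).sum(2)[235:320,385:460]
print((d>60).sum(), np.argwhere(d>60)[:10].tolist())
```

```text
t 17.6 eef [ 0.5028 -0.0745  0.2457] head 13.36 slide [0.0731 0.0145 0.0457] turnz None F [-0.7 -0.3 -0.8] w 0.0855 g 0.0
1010 [[18, 0], [19, 0], [19, 1], [19, 2], [19, 3], [20, 0], [20, 1], [20, 2], [20, 3], [20, 4]]
```

Run:
```python
from h import *
g=lambda f:cv2.Laplacian(cv2.GaussianBlur(cv2.imread('pics/'+f,0).astype(np.float32),(0,0),.8),cv2.CV_32F)
a,b=g('s6.png'),g('s7.png')
for n,(u,v,w) in dict(ball=(421,269,6),cup=(445,296,14),bar=(395,259,8)).items():
  m=cv2.matchTemplate(b[v-w-8:v+w+9,u-w-8:u+w+9],a[v-w:v+w+1,u-w:u+w+1],cv2.TM_CCOEFF_NORMED);_,q,_,l=cv2.minMaxLoc(m);print(n,q,np.array(l)-8)
  d=cv2.imread('pics/s7.png')[v,u],cv2.imread('pics/s6.png')[v,u];print(d)
```

```text
ball 0.6130650043487549 [0 0]
(array([186, 182, 181], dtype=uint8), array([132, 130, 130], dtype=uint8))
cup 0.6445948481559753 [0 0]
(array([121, 130, 136], dtype=uint8), array([149, 158, 165], dtype=uint8))
bar 0.8439849615097046 [0 0]
(array([185, 182, 182], dtype=uint8), array([131, 130, 130], dtype=uint8))
```

Nothing shifted; only the lighting changed as the arm's shadow moved. Handing in.

```bash
python3 -c "
from rig import r
print(r.sign_off())"
```

```text
the job is handed in; nothing more can be done
None
```

The job is handed in at about 18 s: the tall tube stands on the foot, the pointer hub rests on it with its tip measured within about 3 mm of the middle of the cup's mouth, both parts are released, and the short tube and cup were not touched.

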